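# Tip the probe housing down the chute and flip the shield shut

### The arm

A 7-joint arm with a two-finger parallel gripper is mounted at the origin on the work surface. World frame = base frame: x ahead of the robot, y to its left, z up, the work surface at z = 0. Lengths are in mm, angles in rad, forces in N, time in s.
With the tool pointing down it reaches from about 425 to 975 mm from the base axis. Payload 16.7 kg.
Tool frame: the origin (TCP) lies midway between the tips of the shut fingers; the grasp point (between the pads) lies 19 mm behind it; z points along the fingers, y is the line along which they close (so a half turn about z gives the same grasp; the last joint's range is limited). The gripper opens to 85 mm and grips with 20 to 120 N. Pads are 22 mm wide; open, the fingers measure 114 mm over their backs; the gripper's body (76 mm by 85 mm) begins 54 mm behind the grasp point. The pads swing forward as they close: fully open they stand 13 mm farther back than shut.
Start: joints at [1.198, 0.426, 0.074, 1.606, -0.034, 1.111, -0.067], TCP at [149.12, -658.285, 231.302] pointing down, gripper open.
Joint ranges: [-2.85, 2.85], [-0.5, 2.14], [-1.23, 1.37], [0.21, 2.46], [-1.02, 4.16], [0.16, 2.05], [-2.73, 2.73]. Speed limits (rad/s): [1.89, 1.89, 2.39, 2.39, 3.01, 3.01, 3.01].

### API

Orientations are given as [roll, pitch, yaw] about the fixed x, y, z axes, in that order (R = Rz(yaw) Ry(pitch) Rx(roll)).
In Python, from plant import monitor, viewer, job_done gives the robot as it stands.
- The arm moves only by the shell command python3 -m creep 'ROWS' [FORCE]. ROWS is JSON, a list of rows, each an object with "linear": the shift along the tool's x, y, z in mm, a list of three; "rot": the turn, a rotation vector about the tool's x, y, z in degrees, a list of three; "grip": the closure, from -1 (fully open) to 1 (shut). In form: [{"linear": [dx, dy, dz], "rot": [rx, ry, rz], "grip": grip}, ...]. A call has 1 to 12 rows; each row shifts and turns the commanded pose from where the row before left it, along the tool's axes as they then stand; what a row does not reach is not made up. A row lasts 1/12 s, in which the tool goes at most 41.7 mm and 7.16 degrees, less where a joint would pass 70% of its speed; a pose out of reach is approached as far as the arm can. A call with a gripper value outside its range is refused whole. The fingers move at their own pace and stop on an object; FORCE is the grip in N (left out, the last holds). Time passes only in rows, so rows that do not move let the fingers close. It gives the time, the measured TCP pose, the force, the opening and the grip force at its end, in the units of the state.
- monitor.read_state(): the state, without advancing time (a new reading comes with each control period).
- viewer.read_camera(name): name is "scene" or "side" or "wrist"; returns a dict with "pixels" (480x640x3 uint8, blue, green, red), "camera_matrix" (3x3 intrinsics, pixels), "R" (3x3) and "t" (3): a world point X has camera coordinates R X + t. Camera axes: x right, y down, z forward; pixel columns grow to the right and rows downward; lengths in mm; the calibration is good to about 2 mm. A picture is of the moment at which its call begins. There is no depth.
- job_done(): hands the job in; it is judged then, once.
The state is a dict: "clock": time; "q": joint angles; "joint_velocities": joint speeds; "effort": joint torques, N m; "ee_pos": TCP position; "eef_rot": TCP orientation; "wrist_force": force on the tool from outside, world axes, zero at the start; "wrist_torque": the same for the moment, N m; "width": finger opening in mm; "grasp_force": force on a finger pad.
Only numpy, scipy, OpenCV 4.12 (cv2) and the standard library are available. Lean on these libraries where they do the work, as an engineer would, in place of code of your own. Each camera call takes 0.05 s, during which the arm holds its last target. There are 200 camera calls.

### The job

With the fingertips only, gently push over the blue probe housing that stands on the deck at the top of the chute, so that it topples onto the chute and slides down to lie in the tin. Then push the open smoky shield from behind so that it flips over and shuts on the tin. Do not pinch or lift the housing or walk it upright down the chute, and leave every other part where it is.

Things in the scene. Friction and masses are not known exactly. Their poses are not given: they have to be found in the camera images.
- station: fixed steel fixture: deck, chute and tin in one line. Origin on the bench about under the chute's middle; it may be turned about the vertical. +y points along the line from tin to deck, x across, z up. In this frame the chute runs straight down at 30 degrees from the deck edge (y +90, height 125 mm) to the tin's rim (y -40, height 50)
- deck_edge (a point): middle of the deck's edge at the head of the chute, on the deck's top; axes as the station's. The deck is level, with a grey non-slip top, 125 mm above the bench, 150 mm wide (x) and reaches 80 mm back (+y) from this edge. The chute is 65 mm wide inside, side walls 19 mm high, polished so that plastic slides down by itself
- tin_floor (a point): centre of the tin's inner floor, 3 mm above the bench; axes as the station's. The tin is an open box 90 (x) by 160 (y) by 48 mm high, walls 3 mm, at the chute's foot
- shield (a joint): hinge angle of the smoky acrylic shield (rad): 0 shut, lying level on the tin; it starts open at about 1.8, leaning back past upright against its stop at 1.85. Hinge free and lightly damped: once pushed past upright (under 1.57) it falls shut by itself in about a second. 60 g
- shield_edge (a point): middle of the free long edge of the shield, which is a 4 mm plate 158 mm long (along the station's y) reaching 94 mm from the hinge to this edge; open, this edge is the top one, edged with a narrow aluminium strip
- shield_hinge (a point): middle of the shield's hinge line, on the tin's long rim at the station's -x side, 51 mm above the bench; the line runs along the station's y. To shut, the shield swings towards the station's +x, so it is pushed from its -x side
- housing: blue plastic probe housing, a square block 30 by 30 mm and 74 mm tall with a 12 mm wide, 10 mm high steel tip on top, 40 to 85 g, loose, upright on the deck in front of the chute's head, turned up to 0.25 rad; nothing stands behind it (+y of the station). Origin at the centre of its foot, z towards the tip
- housing_mid (a point): middle of the housing's block, 37 mm above its foot
- spacer_a: white nylon spacer, a tube 18 mm wide and 24 mm high standing on the deck to the -x side of the housing; leave it. Origin at the centre of its foot
- spacer_b: a like spacer standing on the bench beside the tin, on its +x side; leave it. Origin at the centre of its foot
- caster: bronze ball caster, 48 mm wide flange, 32 mm high, on the bench; leave it. Origin at the centre of its underside
- wheel: rubber-tyred wheel lying flat, 65 mm wide, 29 mm high, on the bench; leave it. Origin at the centre of its underside
- motor: small gear motor, 64 by 29 by 22 mm, on the bench beyond the fixture; leave it. Origin under its gear case
- driver: screwdriver, 160 mm long, lying on the bench beyond the fixture; leave it. Origin under its middle
Things that resemble listed ones, but are neither listed nor needed, are in the scene too. There is more than one size of the housing; the one meant has the size given above.

How it is judged (in metres and radians):
On the way, in this order (a step that is already met when the one before it is completed fails the run):
1. the housing lies in the tin while the shield is still open (x of housing_mid in the frame of tin_floor between -0.045 and 0.045 m and y of housing_mid in the frame of tin_floor between -0.08 and 0.08 m and z of housing_mid in the frame of tin_floor below 0.03 m and linear speed of housing below 0.03 m/s and value of joint shield above 1.3 rad), for 0.2 s.
2. the shield is shut (value of joint shield below 0.08 rad), for 0.2 s.
At the end, for the whole second after the job is handed in: the housing lies at rest inside the tin (its middle within the tin's walls and less than 30 mm above the tin's floor) and the shield is shut on the tin (hinge angle under 0.08 rad) (x of housing_mid in the frame of tin_floor between -0.045 and 0.045 m and y of housing_mid in the frame of tin_floor between -0.08 and 0.08 m and z of housing_mid in the frame of tin_floor below 0.03 m and linear speed of housing below 0.03 m/s and value of joint shield below 0.08 rad); the robot touches nothing.
It fails at once if the housing is lifted (its middle 20 mm or more above where it stood on the deck) (z of housing_mid in the frame of deck_edge above 0.057 m).
It fails at once if the housing is carried or walked upright out over the chute instead of being tipped (y of housing_mid in the frame of deck_edge between -0.2 and -0.015 m and angle between housing's own z axis and vertical below 0.5 rad).
It fails at once if the housing is pinched or shoved hard (finger force over 15 N) (contact force between the fingers and housing above 15 N).
It fails at once if a spacer, the caster, wheel, motor or screwdriver is moved by more than 20 mm (distance of any of spacer_a, spacer_b, caster, wheel, motor, driver from where it was at the start of the episode above 0.02 m).
It also fails if it takes over 48 s, if anything falls off the work surface, if the arm or the gripper's body presses on something with over 40 N, if the wrist force passes 120 N, or if a joint passes its speed limit or range.

## Working session

There is one attempt and no reset: what is moved stays moved. The work goes in short steps, Python scripts to look and compute and a shell command to move; the robot and the scene stay as the last step left them, time stands still between calls to the robot, and variables do not carry over. Pictures are saved under pics/ and viewed, at most 10 in all, crops included, and the job is handed in when it is done.

```bash
ls; mkdir -p pics
python3 - <<'E'
from plant import monitor, viewer
import cv2,numpy as np
for n in("scene","side"):
    c=viewer.read_camera(n); cv2.imwrite(f"pics/{n}0.png",c["pixels"]); np.savez(f"pics/{n}0.npz",**c)
    R=np.array(c["R"]);print(n,c["camera_matrix"],(-R.T@c["t"]).round(),R.round(3))
print(monitor.read_state())
E
```

```text
pics
scene [[557.69166771   0.         312.41347656]
 [  0.         557.69166771 237.23078617]
 [  0.           0.           1.        ]] [1263.  -47.  792.] [[ 0.137  0.99  -0.016]
 [ 0.686 -0.107 -0.72 ]
 [-0.714  0.087 -0.694]]
side [[526.88181594   0.         322.30413519]
 [  0.         526.88181594 240.97550248]
 [  0.           0.           1.        ]] [ 481. -671.  702.] [[ 0.987 -0.161 -0.01 ]
 [-0.111 -0.631 -0.768]
 [ 0.117  0.759 -0.64 ]]
{'clock': 0.1, 'q': array([ 1.19845723,  0.42668258,  0.07384561,  1.60656954, -0.03410576,
        1.11080152, -0.06709027]), 'joint_velocities': array([-0.00058755, -0.00190768, -0.00107949, -0.00203499, -0.0005314 ,
        0.00031834,  0.00041494]), 'effort': array([ 8.98664352e-03, -9.51523089e+01,  3.77158105e+00, -4.64394987e+01,
        1.96480507e-02,  6.59674246e-03, -8.10580923e-05]), 'ee_pos': array([ 149.06857078, -657.93891609,  230.65994188]), 'eef_rot': array([-3.14039325e+00,  7.75589002e-05,  2.22820607e-01]), 'wrist_force': array([-0.48360917, -0.01587629, -0.20170167]), 'wrist_torque': array([0.04298801, 0.03870883, 0.00100761]), 'grasp_force': 0.0, 'width': 85.47455313982707}
```

View pics/scene0.png

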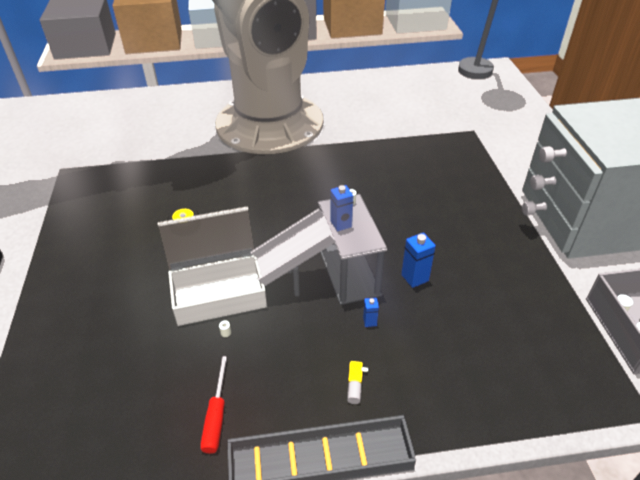

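View pics/side0.png

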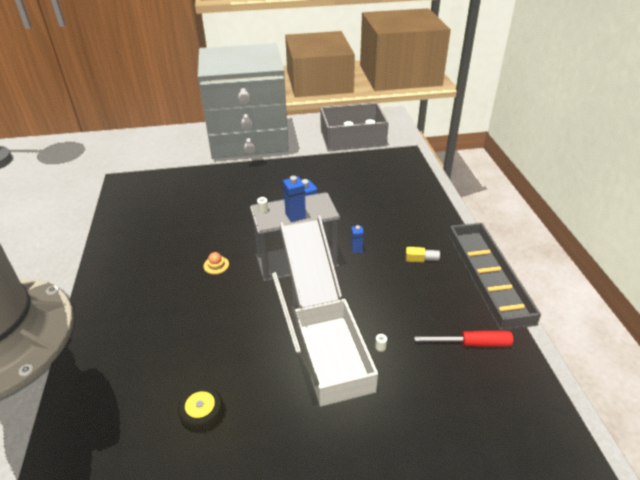

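Candidates for the housing are the block on the deck (scene 342,208; side 294,198), the large one on the bench (scene 418,260) and the small one on the bench (scene 371,312). The one on the deck fits the description, so I'll check it in a close crop.

Run:
```python
import cv2,numpy as np
a=cv2.imread("pics/scene0.png")[180:330,150:400]; b=cv2.imread("pics/side0.png")[165:405,245:395]
A=cv2.resize(a,(400*250//250,240)); 
A=cv2.resize(a,None,fx=1.7,fy=1.7,interpolation=cv2.INTER_CUBIC);B=cv2.resize(b,None,fx=2.4,fy=2.4,interpolation=cv2.INTER_CUBIC)
# top: zoom deck
d=cv2.imread("pics/scene0.png")[178:268,310:395];D=cv2.resize(d,None,fx=3.5,fy=3.5,interpolation=cv2.INTER_CUBIC)
M=np.zeros((600,800,3),np.uint8);M[:A.shape[0],:A.shape[1]]=A;M[260:260+D.shape[0],:D.shape[1]]=D;M[:B.shape[0],430:430+B.shape[1]]=B
cv2.imwrite("pics/crop1.png",M)
```

```text
(no output)
```

View pics/crop1.png

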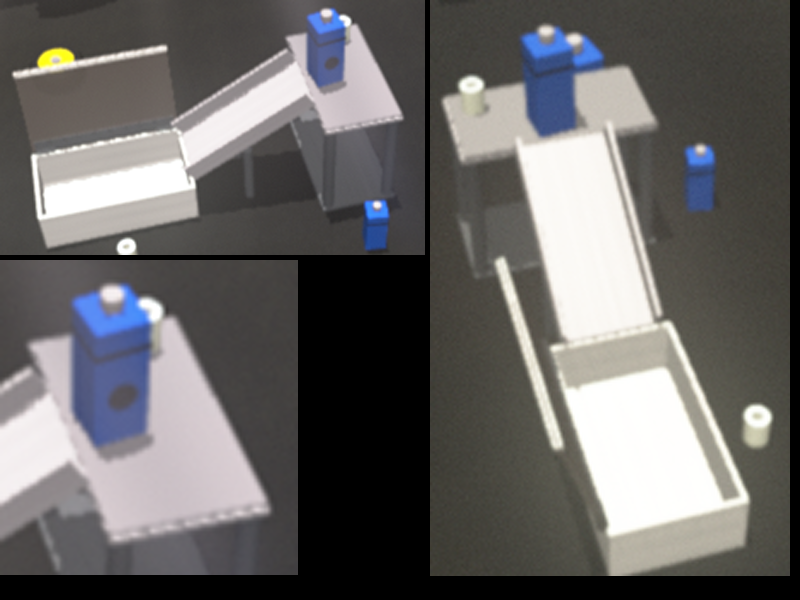

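```bash
cat > h.py <<'E'
import numpy as np,cv2
def cam(f): return dict(np.load(f)) if isinstance(f,str) else f
def tri(c1,p1,c2,p2):
    P=[np.array(c["camera_matrix"])@np.c_[c["R"],c["t"]] for c in(c1,c2)]
    X=cv2.triangulatePoints(P[0],P[1],np.float64(p1),np.float64(p2))[:,0];X=X[:3]/X[3]
    e=[np.hypot(*(proj(c,X)-p)) for c,p in((c1,p1),(c2,p2))]
    return X,max(e)
def proj(c,X):
    v=np.array(c["camera_matrix"])@(np.array(c["R"])@X+c["t"]);return v[:2]/v[2]
def onz(c,p,z):
    R=np.array(c["R"]);o=-R.T@c["t"];d=R.T@np.linalg.solve(c["camera_matrix"],[*p,1]);return o+d*(z-o[2])/d[2]
E
python3 - <<'E'
from h import *
s,d=cam("pics/scene0.npz"),cam("pics/side0.npz")
L=dict(edge_px=((342,255.7),(338.75,215)),edge_mx=((318.6,201.7),(258.3,226.7)),back_px=((386.3,248.9),(327.5,194.2)),back_mx=((360,195),(251.3,205.8)),
tip=((342,186),(293.75,178.3)),rim_px_my=((174.7,305.3),(376.25,373.3)),rim_px_py=((265.3,287),(345.8,300.4)),
sh_my=((158.8,222.4),(317,350.4)),sh_py=((248.2,208.2),(273.3,274.2)))
for k,(a,b) in L.items():
    X,e=tri(s,a,d,b);print(k,X.round(1),round(e,1))
for p in((331.4,226.6),(338,230),(352.9,226.6)):print("foot scene",onz(s,p,125).round(1))
for p in((287,217),(293.5,220.5),(305,217)):print("foot side",onz(d,p,125).round(1))
for p in((318.75,388),(296.25,308.75)):print("rim -x side",onz(d,p,51).round(1))
E
```

```text
edge_px [627.6  79.3 125.3] 0.0
edge_mx [483.   62.6 127.6] 2.0
back_px [619.5 156.5 120.3] 0.5
back_mx [472.6 141.2 121.3] 0.1
tip [549.4  90.7 207.9] 1.1
rim_px_my [ 628.9 -211.3   47.9] 1.6
rim_px_py [612.7 -55.2  48.1] 2.3
sh_my [ 534.2 -226.7  149.7] 7.2
sh_py [496.1 -68.3 136.9] 0.0
foot scene [554.4  73.4 125. ]
foot scene [564.8  83.4 125. ]
foot scene [560.2 110.7 125. ]
foot side [534.4  90.3 125. ]
foot side [544.8  77.9 125. ]
foot side [566.5  84.6 125. ]
rim -x side [ 541.6 -226.5   51. ]
rim -x side [528.6 -67.   51. ]
```

The crop confirms it: the housing with the steel tip on the deck (D crop 110,370), at the chute head, with spacer_a beside it on the -x side. The measured height (top about 208, deck 125) matches. I'll raise the tool, shut the gripper and sweep round.

```bash
python3 -m creep '[{"linear":[0,0,-35],"rot":[0,0,0],"grip":1},{"linear":[0,0,-35],"rot":[0,0,0],"grip":1},{"linear":[0,0,-35],"rot":[0,0,0],"grip":1},{"linear":[40,0,0],"rot":[0,0,-3.4],"grip":1},{"linear":[40,0,0],"rot":[0,0,-3.4],"grip":1},{"linear":[40,0,0],"rot":[0,0,-3.4],"grip":1},{"linear":[40,0,0],"rot":[0,0,-3.4],"grip":1},{"linear":[40,0,0],"rot":[0,0,-3.4],"grip":1},{"linear":[40,0,0],"rot":[0,0,-3.4],"grip":1},{"linear":[40,0,0],"rot":[0,0,-3.4],"grip":1},{"linear":[40,0,0],"rot":[0,0,-3.4],"grip":1},{"linear":[40,0,0],"rot":[0,0,-3.4],"grip":1}]' 20
python3 -m creep '[{"linear":[40,0,0],"rot":[0,0,-3.4],"grip":1},{"linear":[40,0,0],"rot":[0,0,-3.4],"grip":1},{"linear":[40,0,0],"rot":[0,0,-3.4],"grip":1},{"linear":[40,0,0],"rot":[0,0,-3.4],"grip":1},{"linear":[40,0,0],"rot":[0,0,-3.4],"grip":1},{"linear":[40,0,0],"rot":[0,0,-3.4],"grip":1},{"linear":[40,0,0],"rot":[0,0,-3.4],"grip":1},{"linear":[40,0,0],"rot":[0,0,-3.4],"grip":1},{"linear":[40,0,0],"rot":[0,0,-3.4],"grip":1},{"linear":[40,0,0],"rot":[0,0,-3.4],"grip":1},{"linear":[40,0,0],"rot":[0,0,-3.4],"grip":1},{"linear":[40,0,0],"rot":[0,0,-3.4],"grip":1}]'
```

```text
clock: 1.1
ee_pos: [469.3, -499.0, 335.8]
eef_rot: [-3.141, 0.0, 0.76]
wrist_force: [0.8, -0.1, -0.2]
width: 0.1
grasp_force: 0.0
clock: 2.1
ee_pos: [688.3, -83.3, 335.8]
eef_rot: [-3.141, -0.0, 1.472]
wrist_force: [0.4, 0.6, 0.5]
width: 0.3
grasp_force: 0.0
```

```bash
python3 -m creep '[{"linear":[32,-24,0],"rot":[0,0,0],"grip":1},{"linear":[32,-24,0],"rot":[0,0,0],"grip":1},{"linear":[32,-24,0],"rot":[0,0,0],"grip":1},{"linear":[32,-24,0],"rot":[0,0,0],"grip":1},{"linear":[32,-24,0],"rot":[0,0,0],"grip":1},{"linear":[32,-24,0],"rot":[0,0,0],"grip":1},{"linear":[30,-25,0],"rot":[0,0,0],"grip":1},{"linear":[0,0,0],"rot":[0,0,-6.2],"grip":1},{"linear":[0,0,0],"rot":[0,0,-6.2],"grip":1},{"linear":[0,0,0],"rot":[0,0,0],"grip":1},{"linear":[0,0,0],"rot":[0,0,0],"grip":1}]'
python3 - <<'E'
from plant import monitor, viewer
import cv2,numpy as np
c=viewer.read_camera("wrist"); cv2.imwrite("pics/w1.png",c["pixels"]); np.savez("pics/w1.npz",**c)
s=monitor.read_state();print(s["ee_pos"],s["eef_rot"],s["q"])
E
```

```text
clock: 3.02
ee_pos: [542.6, 152.6, 336.1]
eef_rot: [-3.141, 0.0, 1.682]
wrist_force: [-0.1, 0.3, -1.4]
width: 0.0
grasp_force: 0.0
[542.70114471 152.43742327 336.09328316] [-3.14118041e+00 -2.99725927e-05  1.68057092e+00] [ 0.10115724  0.21047847 -0.57190442  1.69649946  0.11850546  1.26972139
 -0.38619987]
```

View pics/w1.png

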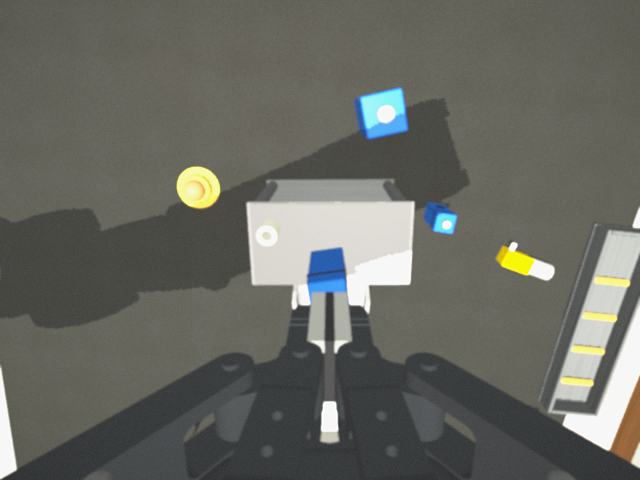

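Run:
```python
from h import *
c=cam("pics/w1.npz");R=c["R"];print((-R.T@c["t"]).round())
for p,z in(((310,251),125),((343,248),125),((308,273),199),((347,269),199),((248,203),125),((413,202),125),((252,284),125),((411,284),125),((266,236),149)):print(p,onz(c,p,z).round(1))
```

```text
[535. 230. 478.]
(310, 251) [531.  100.6 125. ]
(343, 248) [561. 107. 125.]
(308, 273) [532.  110.2 199. ]
(347, 269) [560.5 116.7 199. ]
(248, 203) [471.6 139.7 125. ]
(413, 202) [617.7 157.1 125. ]
(252, 284) [479.5  61.2 125. ]
(411, 284) [629.7  78.2 125. ]
(266, 236) [492.6 118.7 149. ]
```

The wrist view shows the back face (foot at 310–343,250) clear of the fingers and nearly square to them. I'll descend behind it and approach.

```bash
python3 -m creep '[{"linear":[0,0,35],"rot":[0,0,0],"grip":1},{"linear":[0,0,35],"rot":[0,0,0],"grip":1},{"linear":[0,0,35],"rot":[0,0,0],"grip":1},{"linear":[0,0,30],"rot":[0,0,0],"grip":1},{"linear":[0,0,12],"rot":[0,0,0],"grip":1},{"linear":[0,0,0],"rot":[0,0,0],"grip":1},{"linear":[-6,0,0],"rot":[0,0,0],"grip":1},{"linear":[-6,0,0],"rot":[0,0,0],"grip":1},{"linear":[-5,0,0],"rot":[0,0,0],"grip":1},{"linear":[-4,0,0],"rot":[0,0,0],"grip":1},{"linear":[0,0,0],"rot":[0,0,0],"grip":1}]'
python3 -m creep '[{"linear":[-2,0,0],"rot":[0,0,0],"grip":1},{"linear":[-2,0,0],"rot":[0,0,0],"grip":1},{"linear":[-2,0,0],"rot":[0,0,0],"grip":1},{"linear":[-2,0,0],"rot":[0,0,0],"grip":1},{"linear":[-2,0,0],"rot":[0,0,0],"grip":1},{"linear":[-2,0,0],"rot":[0,0,0],"grip":1},{"linear":[-2,0,0],"rot":[0,0,0],"grip":1},{"linear":[-2,0,0],"rot":[0,0,0],"grip":1},{"linear":[-2,0,0],"rot":[0,0,0],"grip":1},{"linear":[-2,0,0],"rot":[0,0,0],"grip":1}]'
python3 - <<'E'
from plant import monitor, viewer
import cv2,numpy as np
a=viewer.read_camera("scene")["pixels"][170:340,150:420];b=viewer.read_camera("side")["pixels"][150:400,230:400]
M=np.zeros((500,800,3),np.uint8);M[:283,:450]=cv2.resize(a,(450,283));M[:500,455:795]=cv2.resize(b,(340,500));cv2.imwrite("pics/p1.png",M)
print(monitor.read_state()["wrist_force"])
E
```

```text
clock: 3.98
ee_pos: [545.6, 130.8, 190.3]
eef_rot: [3.14, 0.0, 1.683]
wrist_force: [0.1, -0.1, 0.1]
width: 0.0
grasp_force: 0.0
clock: 4.82
ee_pos: [547.3, 112.0, 189.4]
eef_rot: [3.142, -0.0, 1.685]
wrist_force: [-0.3, 0.1, 0.7]
width: -0.2
grasp_force: 0.1
[-0.33150128 -0.42931957 -0.85830316]
```

View pics/p1.png

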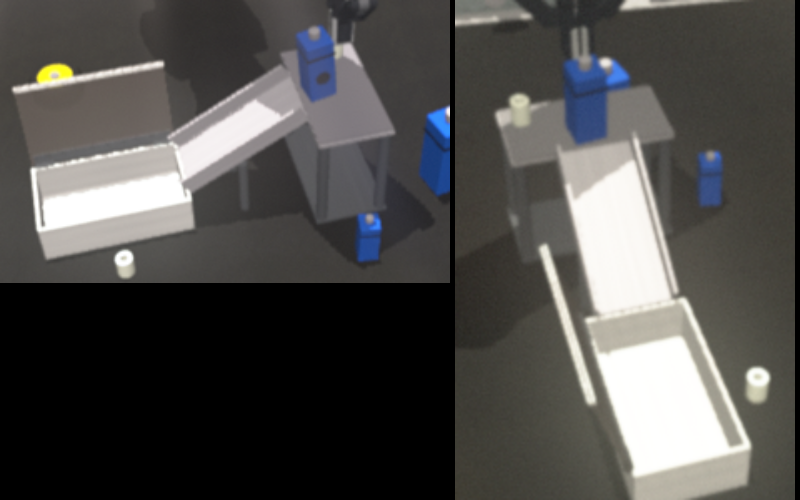

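The housing (crop 316,65) is at most just beginning to lean, with no slip visible. I'll keep pushing.

```bash
python3 -m creep '[{"linear":[-2,0,0],"rot":[0,0,0],"grip":1},{"linear":[-2,0,0],"rot":[0,0,0],"grip":1},{"linear":[-2,0,0],"rot":[0,0,0],"grip":1},{"linear":[-2,0,0],"rot":[0,0,0],"grip":1},{"linear":[-2,0,0],"rot":[0,0,0],"grip":1},{"linear":[-2,0,0],"rot":[0,0,0],"grip":1},{"linear":[-2,0,0],"rot":[0,0,0],"grip":1},{"linear":[-2,0,0],"rot":[0,0,0],"grip":1},{"linear":[-2,0,0],"rot":[0,0,0],"grip":1},{"linear":[-2,0,0],"rot":[0,0,0],"grip":1},{"linear":[0,0,0],"rot":[0,0,0],"grip":1}]'
python3 - <<'E'
from plant import monitor, viewer
import cv2,numpy as np
a=viewer.read_camera("scene")["pixels"][170:340,150:420];b=viewer.read_camera("side")["pixels"][150:400,230:400]
M=np.zeros((500,800,3),np.uint8);M[:283,:450]=cv2.resize(a,(450,283));M[:500,455:795]=cv2.resize(b,(340,500));cv2.imwrite("pics/p2.png",M)
E
```

```text
clock: 5.83
ee_pos: [549.6, 91.9, 189.3]
eef_rot: [-3.142, 0.0, 1.685]
wrist_force: [0.2, -0.2, 1.1]
width: -0.0
grasp_force: 0.0
```

View pics/p2.png

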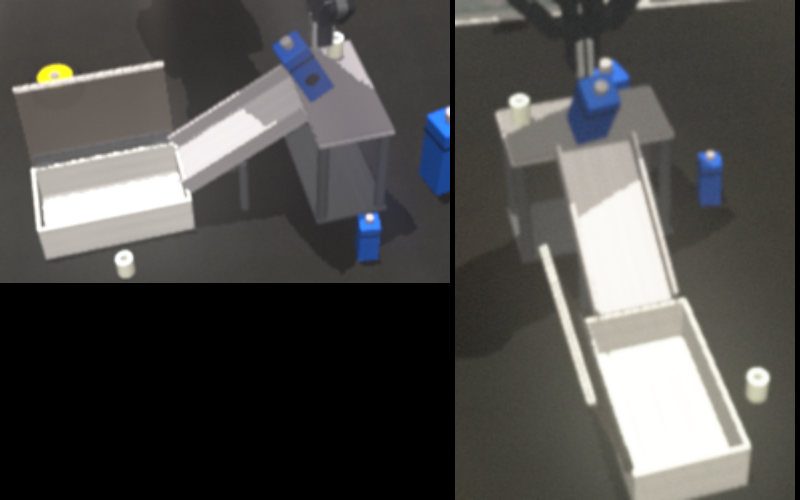

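It tilts about 25–30° toward the chute (crop 302,68), pivoting on its front edge. I'll give it a little more, then let it fall.

```bash
python3 -m creep '[{"linear":[-2,0,0],"rot":[0,0,0],"grip":1},{"linear":[-2,0,0],"rot":[0,0,0],"grip":1},{"linear":[-2,0,0],"rot":[0,0,0],"grip":1},{"linear":[-2,0,0],"rot":[0,0,0],"grip":1},{"linear":[-2,0,0],"rot":[0,0,0],"grip":1},{"linear":[0,0,0],"rot":[0,0,0],"grip":1},{"linear":[0,0,0],"rot":[0,0,0],"grip":1},{"linear":[0,0,0],"rot":[0,0,0],"grip":1},{"linear":[0,0,0],"rot":[0,0,0],"grip":1},{"linear":[0,0,0],"rot":[0,0,0],"grip":1},{"linear":[0,0,0],"rot":[0,0,0],"grip":1},{"linear":[0,0,0],"rot":[0,0,0],"grip":1}]'
python3 -m creep '[{"linear":[0,0,0],"rot":[0,0,0],"grip":1},{"linear":[0,0,0],"rot":[0,0,0],"grip":1},{"linear":[0,0,0],"rot":[0,0,0],"grip":1},{"linear":[0,0,0],"rot":[0,0,0],"grip":1},{"linear":[0,0,0],"rot":[0,0,0],"grip":1},{"linear":[0,0,0],"rot":[0,0,0],"grip":1},{"linear":[0,0,0],"rot":[0,0,0],"grip":1}]'
python3 - <<'E'
from plant import monitor, viewer
import cv2,numpy as np
ca=viewer.read_camera("scene");cb=viewer.read_camera("side");np.savez("pics/s3.npz",**ca);np.savez("pics/d3.npz",**cb)
a=ca["pixels"][170:340,150:420];b=cb["pixels"][150:400,230:400]
M=np.zeros((500,800,3),np.uint8);M[:283,:450]=cv2.resize(a,(450,283));M[:500,455:795]=cv2.resize(b,(340,500));cv2.imwrite("pics/p3.png",M)
E
```

```text
clock: 6.93
ee_pos: [550.7, 82.5, 189.3]
eef_rot: [3.142, -0.0, 1.685]
wrist_force: [-0.1, -0.6, 0.4]
width: 0.2
grasp_force: 0.0
clock: 7.52
ee_pos: [550.7, 82.4, 189.4]
eef_rot: [3.142, -0.0, 1.685]
wrist_force: [0.2, 0.1, -0.6]
width: 0.2
grasp_force: 0.0
```

View pics/p3.png

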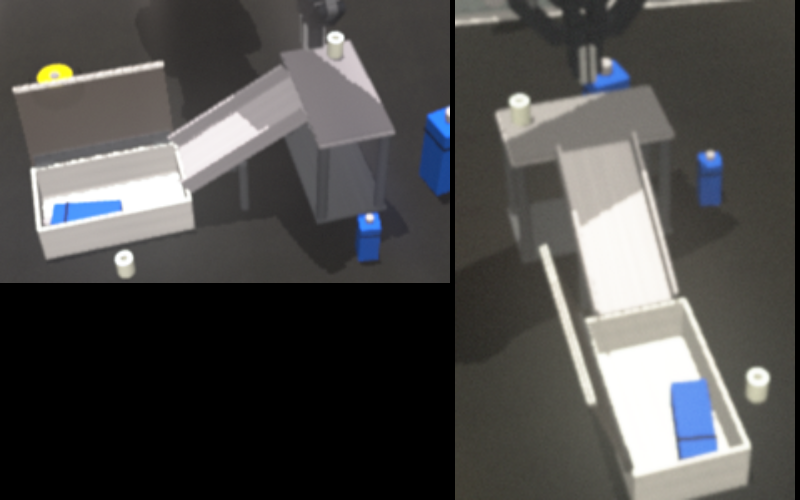

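The housing lies flat in the tin (side crop 693,418) and the shield is still open. Next I'll go up and round behind the shield on its -x side.

```bash
python3 -m creep '[{"linear":[0,0,-35],"rot":[0,0,0],"grip":1},{"linear":[0,0,-35],"rot":[0,0,0],"grip":1},{"linear":[-31,-17,-10],"rot":[0,0,0],"grip":1},{"linear":[-31,-17,0],"rot":[0,0,0],"grip":1},{"linear":[-31,-17,0],"rot":[0,0,0],"grip":1},{"linear":[-31,-17,0],"rot":[0,0,0],"grip":1},{"linear":[-31,-17,0],"rot":[0,0,0],"grip":1},{"linear":[-31,-17,0],"rot":[0,0,0],"grip":1},{"linear":[-31,-17,0],"rot":[0,0,0],"grip":1},{"linear":[0,-3,0],"rot":[0,0,0],"grip":1},{"linear":[0,0,0],"rot":[0,0,0],"grip":1},{"linear":[0,0,0],"rot":[0,0,0],"grip":1}]'
```

```text
clock: 8.62
ee_pos: [454.4, -146.8, 269.5]
eef_rot: [3.141, -0.0, 1.685]
wrist_force: [0.3, 0.9, -0.8]
width: 0.1
grasp_force: 0.0
```

```bash
python3 -m creep '[{"linear":[0,0,35],"rot":[0,0,0],"grip":1},{"linear":[0,0,35],"rot":[0,0,0],"grip":1},{"linear":[0,0,35],"rot":[0,0,0],"grip":1},{"linear":[0,0,30],"rot":[0,0,0],"grip":1},{"linear":[0,0,15],"rot":[0,0,0],"grip":1},{"linear":[0,0,0],"rot":[0,0,0],"grip":1},{"linear":[0,6,0],"rot":[0,0,0],"grip":1},{"linear":[0,6,0],"rot":[0,0,0],"grip":1},{"linear":[0,6,0],"rot":[0,0,0],"grip":1},{"linear":[0,5,0],"rot":[0,0,0],"grip":1},{"linear":[0,5,0],"rot":[0,0,0],"grip":1},{"linear":[0,4,0],"rot":[0,0,0],"grip":1}]'
python3 -m creep '[{"linear":[0,4,0],"rot":[0,0,0],"grip":1},{"linear":[0,4,0],"rot":[0,0,0],"grip":1},{"linear":[0,4,0],"rot":[0,0,0],"grip":1},{"linear":[0,4,0],"rot":[0,0,0],"grip":1},{"linear":[0,4,0],"rot":[0,0,0],"grip":1},{"linear":[0,4,0],"rot":[0,0,0],"grip":1},{"linear":[0,4,0],"rot":[0,0,0],"grip":1},{"linear":[0,4,0],"rot":[0,0,0],"grip":1},{"linear":[0,4,0],"rot":[0,0,0],"grip":1},{"linear":[0,4,0],"rot":[0,0,0],"grip":1},{"linear":[0,4,0],"rot":[0,0,0],"grip":1},{"linear":[0,4,0],"rot":[0,0,0],"grip":1}]'
python3 -m creep '[{"linear":[0,0,0],"rot":[0,0,0],"grip":1},{"linear":[0,0,0],"rot":[0,0,0],"grip":1},{"linear":[0,0,0],"rot":[0,0,0],"grip":1},{"linear":[0,0,0],"rot":[0,0,0],"grip":1},{"linear":[0,0,0],"rot":[0,0,0],"grip":1},{"linear":[0,0,0],"rot":[0,0,0],"grip":1},{"linear":[0,0,0],"rot":[0,0,0],"grip":1},{"linear":[0,0,0],"rot":[0,0,0],"grip":1},{"linear":[0,0,-30],"rot":[0,0,0],"grip":1},{"linear":[0,0,-30],"rot":[0,0,0],"grip":1},{"linear":[0,0,-30],"rot":[0,0,0],"grip":1},{"linear":[0,0,-30],"rot":[0,0,0],"grip":1}]'
python3 - <<'E'
from plant import monitor, viewer
import cv2,numpy as np
ca=viewer.read_camera("scene");cb=viewer.read_camera("side");np.savez("pics/s4.npz",**ca);np.savez("pics/d4.npz",**cb)
a=ca["pixels"][170:340,150:420];b=cb["pixels"][150:400,230:400]
M=np.zeros((500,800,3),np.uint8);M[:283,:450]=cv2.resize(a,(450,283));M[:500,455:795]=cv2.resize(b,(340,500));cv2.imwrite("pics/p4.png",M)
E
```

```text
clock: 9.62
ee_pos: [487.1, -143.4, 119.9]
eef_rot: [3.141, 0.0, 1.685]
wrist_force: [-0.1, -0.6, -0.8]
width: -0.1
grasp_force: 0.0
clock: 10.62
ee_pos: [534.1, -137.9, 119.3]
eef_rot: [3.142, -0.0, 1.685]
wrist_force: [0.7, -0.6, 0.8]
width: -0.1
grasp_force: 0.0
clock: 11.62
ee_pos: [533.5, -137.8, 240.7]
eef_rot: [-3.141, -0.0, 1.685]
wrist_force: [0.9, -0.3, 0.0]
width: -0.1
grasp_force: 0.0
```

View pics/p4.png

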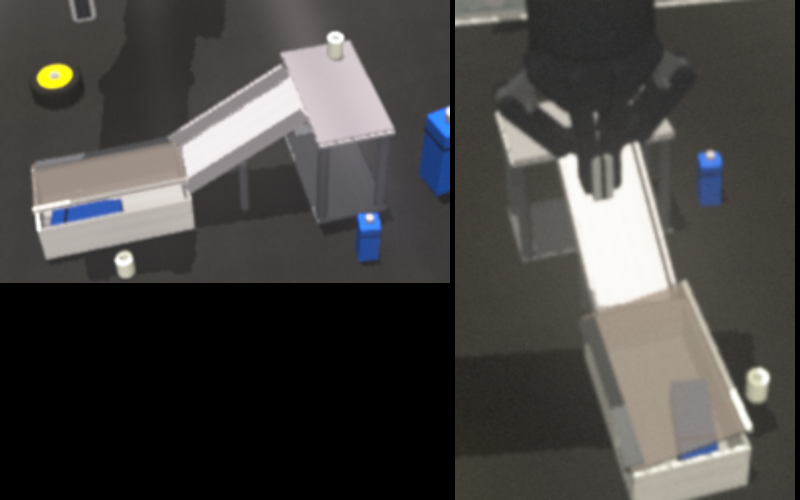

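The shield is nearly down but seems to be still falling: its edge (crop 110,195) has not reached the rim. I'll wait and look again.

```bash
python3 -m creep '[{"linear":[0,0,0],"rot":[0,0,0],"grip":1},{"linear":[0,0,0],"rot":[0,0,0],"grip":1},{"linear":[0,0,0],"rot":[0,0,0],"grip":1},{"linear":[0,0,0],"rot":[0,0,0],"grip":1},{"linear":[0,0,0],"rot":[0,0,0],"grip":1},{"linear":[0,0,0],"rot":[0,0,0],"grip":1},{"linear":[0,0,0],"rot":[0,0,0],"grip":1},{"linear":[0,0,0],"rot":[0,0,0],"grip":1},{"linear":[0,0,0],"rot":[0,0,0],"grip":1},{"linear":[0,0,0],"rot":[0,0,0],"grip":1},{"linear":[0,0,0],"rot":[0,0,0],"grip":1},{"linear":[0,0,0],"rot":[0,0,0],"grip":1}]'
python3 - <<'E'
from plant import monitor, viewer
import cv2,numpy as np
ca=viewer.read_camera("scene");cb=viewer.read_camera("side");np.savez("pics/s5.npz",**ca);np.savez("pics/d5.npz",**cb)
a=ca["pixels"][240:330,160:280];b=cb["pixels"][280:410,280:400]
M=np.zeros((540,800,3),np.uint8);M[:300,:400]=cv2.resize(a,(400,300));M[:433,400:800]=cv2.resize(b,(400,433));cv2.imwrite("pics/p5.png",M)
E
```

```text
clock: 12.72
ee_pos: [533.8, -138.0, 239.4]
eef_rot: [3.141, -0.0, 1.685]
wrist_force: [0.1, 0.2, 0.7]
width: -0.2
grasp_force: 0.0
```

View pics/p5.png

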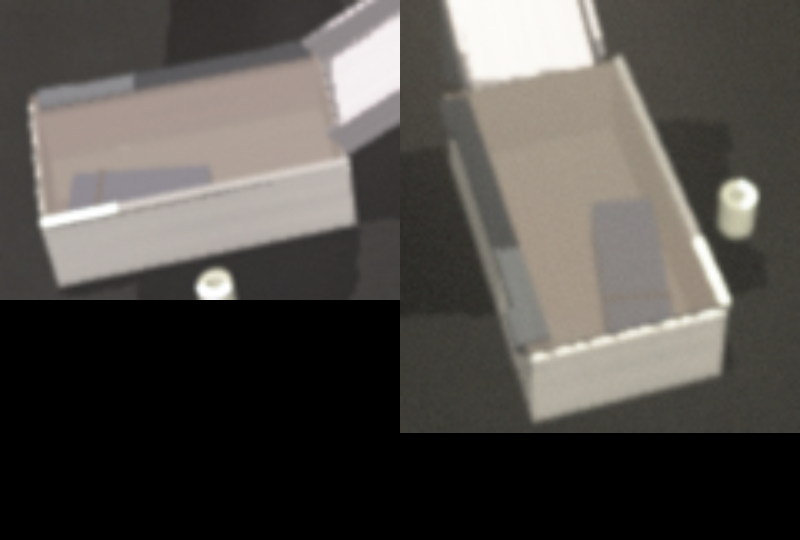

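The shield now lies level on the rim (its edge runs along the tin's near rim, crop 45–345, rows 220–160), with the housing lying beneath it. The robot is clear, so I'll hand in.

```bash
python3 -c "
from plant import job_done
print(job_done())"
```

```text
the job is handed in; nothing more can be done
None
```

I pushed the housing over so it slid down the chute and now lies in the tin, then flipped the shield shut over it; the last pictures show both in place, and the job is handed in at about 13 s of the 48 s, with no verdict returned.

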